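# Point out the uncapped sample tube and its cap, then log it

## Task

One sample tube in the rack has lost its cap: for the bench camera, point straight down at the open tube with the fingertips about three centimetres above its mouth and keep still there for two seconds, then point in the same way at its screw cap lying on the bench for two seconds. Then log it by pressing the large button of the cream box fully down and let go. Do not touch the tubes or the cap, leave the small button alone and do not disturb anything else on the bench.

Things in the scene. Friction and masses are not known exactly. Their poses are not given: they have to be found in the camera images.
- tube_open: the one tube in the rack without a cap: cloudy beige plastic, 29 mm diameter, 112 mm tall, its round mouth (24 mm hole) open at the top; loose, upright in a square rack hole; origin at the centre of its underside, z up along the tube
- open_mouth (a point): centre of the open tube's mouth, at rim height, 112 mm above the tube's origin and about 118 mm above the bench
- cap: the missing screw cap, off-white plastic disc 36 mm in diameter and 17 mm high, lying flat on the bench between the rack and the logging box; the same as the caps on the tubes; origin at the centre of its underside
- cap_top (a point): centre of the top face of the loose cap, 17 mm above the bench
- rack: fixed grey plastic tube rack, 104 x 150 mm (x, y) and 68 mm high, with 2 rows (along its y) of 3 square holes at 46 mm pitch, all six filled; on the left or the right of the bench; origin at the centre of its underside
- console: fixed cream logging box 120 x 180 mm (x, y), 40 mm high, with a large and a small round push button on top and a black window; on the other side of the bench from the rack; origin at the centre of its underside
- log (a joint): travel of the large button: 0 up, 0.006 m fully down; springs back up; fully down takes about 5 N, and it logs at 0.0045 m
- log_top (a point): centre of the top of the large grey button (40 mm diameter) of the logging box, 40 mm to the box's +y from its centre, 62 mm above the bench while up; pressed straight down
- clear (a joint): travel of the small button (18 mm diameter), 55 mm to the box's -y from its centre: 0 up, 0.006 m fully down; not to be pressed
- tube_a: a capped tube in the rack: the same tube with an off-white ribbed screw cap, 36 mm diameter, 118 mm tall in all, its top 124 mm above the bench; loose; origin at the centre of its underside
- tube_b: a capped tube in the rack: the same tube with an off-white ribbed screw cap, 36 mm diameter, 118 mm tall in all, its top 124 mm above the bench; loose; origin at the centre of its underside
- tube_c: a capped tube in the rack: the same tube with an off-white ribbed screw cap, 36 mm diameter, 118 mm tall in all, its top 124 mm above the bench; loose; origin at the centre of its underside
- tube_d: a capped tube in the rack: the same tube with an off-white ribbed screw cap, 36 mm diameter, 118 mm tall in all, its top 124 mm above the bench; loose; origin at the centre of its underside
- tube_e: a capped tube in the rack: the same tube with an off-white ribbed screw cap, 36 mm diameter, 118 mm tall in all, its top 124 mm above the bench; loose; origin at the centre of its underside
- jar_lid: bystander: wide off-white jar lid, 72 mm diameter, 17 mm high, lying on the bench; origin under its centre
- stopper: bystander: brown cork stopper, 20 mm diameter at the foot and 28 mm at the top, 30 mm high, upright; origin under its centre
- brush: bystander: brush 200 mm long and 20 mm high, lying on the bench close to the robot, on its right; origin under it
- jar: bystander: amber jar, 60 mm diameter, 80 mm high, at the far edge; origin under its centre
- beaker: bystander: glass beaker, 66 mm diameter, 85 mm high, at the far edge; origin under its centre
- wash_bottle: bystander: off-white wash bottle, 72 mm diameter, 230 mm high with a bent spout, at the far edge; origin under its centre
Things that resemble listed ones, but are neither listed nor needed, are in the scene too. What is shaped like the tube_open but black, purple or red is not meant.

How it is judged:
By the outcome, as a careful person would: the job done as asked, in the order asked, and still so for the second after the job is handed in, with the robot touching nothing.
It also fails if it takes over 51 s, if anything falls off the work surface, if the arm or the gripper's body presses on something with over 40 N, if the wrist force passes 120 N, or if a joint passes its speed limit or range.

## Robot

A 7-joint arm with a two-finger parallel gripper is mounted at the origin on the work surface. World frame = base frame: x ahead of the robot, y to its left, z up, the work surface at z = 0. Lengths are in m, angles in rad, forces in N, time in s.
With the tool pointing down it reaches from about 0.35 to 0.9 m from the base axis. Payload 19.9 kg.
Tool frame: the origin (TCP) lies between the finger pads, 19 mm behind the fingertips; this is the grasp point; z points along the fingers, y is the line along which they close (so a half turn about z gives the same grasp; the last joint's range is limited). The gripper opens to 85 mm and grips with 20 to 120 N. Pads are 22 mm wide; open, the fingers measure 114 mm over their backs; the gripper's body (76 mm by 85 mm) begins 54 mm behind the grasp point. The pads swing forward as they close: fully open they stand 13 mm farther back than shut.
Start: joints at [-1.387, 0.417, -0.01, 1.614, 0.005, 1.111, -0.053], TCP at [0.14, 0.609, 0.25] pointing down, gripper open.
Joint ranges: [-2.81, 2.81], [-0.39, 2.02], [-1.27, 1.25], [0.06, 2.57], [-1.19, 4.33], [0.19, 2], [-2.82, 2.82]. Speed limits (rad/s): [1.89, 1.89, 2.39, 2.39, 3.01, 3.01, 3.01].

## Interface

Orientations are given as [roll, pitch, yaw] about the fixed x, y, z axes, in that order (R = Rz(yaw) Ry(pitch) Rx(roll)).
In Python, from bench import ctrl, cams gives the robot as it stands.
- The arm moves only by the tool move_arm, never from a script. Its argument "targets" is a list of rows, each an object with "slide": the shift along the world's x, y, z in mm, a list of three; "yaw": the turn about the world's z in degrees. In form: [{"slide": [dx, dy, dz], "yaw": yaw}, ...]. A call has 1 to 10 rows; each row shifts and turns the commanded pose from where the row before left it; what a row does not reach is not made up. A row lasts 1/12 s, in which the tool goes at most 41.7 mm and 7.16 degrees, less where a joint would pass 70% of its speed; a pose out of reach is approached as far as the arm can. A call with a gripper value outside its range is refused whole. "jaw" is the opening, from 0 (shut) to 1 (fully open), set as the call begins (left out, the last holds). The fingers move at their own pace and stop on an object; the grip force is fixed at half the most. Time passes only in rows, so rows that do not move let the fingers close. It gives the time, the measured TCP pose, the force, the opening and the grip force at its end, in the units of the state.
- ctrl.get_obs(): the state, without advancing time (a new reading comes with each control period).
- cams.grab_frame(name): name is "scene" or "top" or "wrist"; returns a dict with "img" (384x512x3 uint8, red, green, blue), "depth" (384x512 float32, m along the optical axis (not along the pixel's ray), 0 where there is no reading), "camera_matrix" (3x3 intrinsics, pixels), "k1" (the pictures are not rectified: a ray, as slopes to the right and down, at radius r is drawn at 1 + k1 r^2 times it, then the intrinsics apply), "R" (3x3) and "t" (3): a world point X has camera coordinates R X + t; the wrist camera has in their place "tool_from_camera" (4x4, takes a point from camera to tool coordinates, whose origin is the TCP and whose axes are the flange's). Camera axes: x right, y down, z forward; pixel columns grow to the right and rows downward; lengths in m; the calibration is good to about 2 mm. A picture is of the moment at which its call begins: read the wrist's pose just before it.
- ctrl.finish_job(): hands the job in; it is judged then, once.
Trained networks look in the newest picture that a camera, given by its name, has taken for a name from the list of things; names that differ only in an ending like _2 or _b are one class to them, and where a whole thing is asked for, a point or a joint stands for the part that bears it (a point fixed in the world has none). Each returns a list of dicts, best first, with "p" (0 to 1); they miss things now and then, are a little off and sometimes report something else, mostly with a low value. They report only what shows in the picture. A call takes as long as a camera call. They do not tell look-alikes from the thing itself.
- cams.cut_out(target, camera): "mask" (384x512 bool, what is visible of it).
- cams.tip_of(target, camera): "at" ([x, y, z] in m, in the coordinates of the camera as it stood for that picture, good to about 4 mm: a listed point, or the origin of a listed thing).
The state is a dict: "clock": time; "joint_pos": joint angles; "dq": joint speeds; "effort": joint torques, N m; "ee_pos": TCP position; "eef_rot": TCP orientation; "contact_force": force on the tool from outside, world axes, zero at the start; "moment": the same for the moment, N m; "width": finger opening in m; "finger_force": force on a finger pad.
Only numpy, scipy, OpenCV 4.12 (cv2) and the standard library are available. Lean on these libraries where they do the work, as an engineer would, in place of code of your own. Each camera call takes 0.05 s, during which the arm holds its last target. There are 200 camera calls.

## Working session

There is one attempt and no reset: what is moved stays moved. The work goes in short steps, Python scripts to look and compute and a tool call to move; the robot and the scene stay as the last step left them, time stands still between calls to the robot, and variables do not carry over. Pictures are saved under pics/ and viewed, at most 10 in all, crops included, and the job is handed in when it is done.

Besides the shell and the picture viewer there is one more tool, called as name([rows], argument=value, ...), one row to a line, values as JSON. move_arm: Moves the arm, as the interface text tells. Its arguments: {"type":"object","properties":{"targets":{"type":"array"},"jaw":{"type":"number"}},"required":["targets"]}

```bash
mkdir -p pics
cat > h.py <<'E'
import numpy as np, cv2
from bench import ctrl, cams
def world(f,p):
    return f["R"].T@(np.array(p)-f["t"])
def pix2w(f,u,v,z):
    K=f["camera_matrix"]; x=np.array([(u-K[0,2])/K[0,0],(v-K[1,2])/K[1,1]]); s=x.copy()
    for _ in range(20): s=x/(1+f["k1"]*(s@s))
    d=f["R"].T@np.array([s[0],s[1],1]); c=-f["R"].T@f["t"]
    return c+d*(z-c[2])/d[2]
E
python3 - <<'E'
from h import *
o=ctrl.get_obs(); print(o["clock"],o["ee_pos"],o["eef_rot"],o["width"])
ims=[]
for c in ["top","scene"]:
    f=cams.grab_frame(c); cv2.imwrite(f"pics/{c}1.png",cv2.resize(f["img"][:,:,::-1],(800,600)))
    for t in ["open_mouth","cap_top","log_top","tube_open","cap","rack","console","jar_lid"]:
        print(c,t,[(round(r["p"],2),np.round(world(f,r["at"]),3).tolist()) for r in cams.tip_of(t,c)][:7])
E
```

```text
0.0 [0.13986303 0.60882061 0.24934195] [-3.14034846e+00  1.22013063e-04  2.91585303e+00] 0.0854218205803416
top open_mouth [(0.75, [0.569, -0.196, 0.12]), (0.75, [0.68, -0.319, 0.111]), (0.62, [0.676, -0.152, 0.113]), (0.55, [0.671, -0.221, 0.113])]
top cap_top []
top log_top [(0.56, [0.505, 0.294, 0.059])]
top tube_open [(0.88, [0.675, -0.152, 0.003]), (0.72, [0.676, -0.316, -0.003]), (0.61, [0.567, -0.198, 0.001]), (0.53, [0.664, -0.218, -0.002]), (0.48, [0.549, -0.199, -0.003])]
top cap [(0.58, [0.547, -0.028, -0.004])]
top rack [(0.8, [0.547, -0.202, 0.001])]
top console [(0.68, [0.517, 0.255, -0.0])]
top jar_lid [(0.62, [0.666, 0.014, -0.001])]
scene open_mouth [(0.93, [0.674, -0.155, 0.112]), (0.89, [0.672, -0.216, 0.113]), (0.85, [0.677, -0.314, 0.113]), (0.59, [0.572, -0.196, 0.117])]
scene cap_top [(0.68, [0.546, -0.033, 0.021])]
scene log_top [(0.61, [0.505, 0.292, 0.063])]
scene tube_open [(0.96, [0.673, -0.222, 0.003]), (0.95, [0.677, -0.316, -0.006]), (0.88, [0.677, -0.15, 0.002]), (0.58, [0.57, -0.201, 0.008])]
scene cap [(0.65, [0.549, -0.032, -0.002])]
scene rack [(0.22, [0.569, -0.2, 0.005])]
scene console [(0.73, [0.522, 0.252, 0.002])]
scene jar_lid [(0.82, [0.67, 0.014, 0.001])]
```

View pics/top1.png

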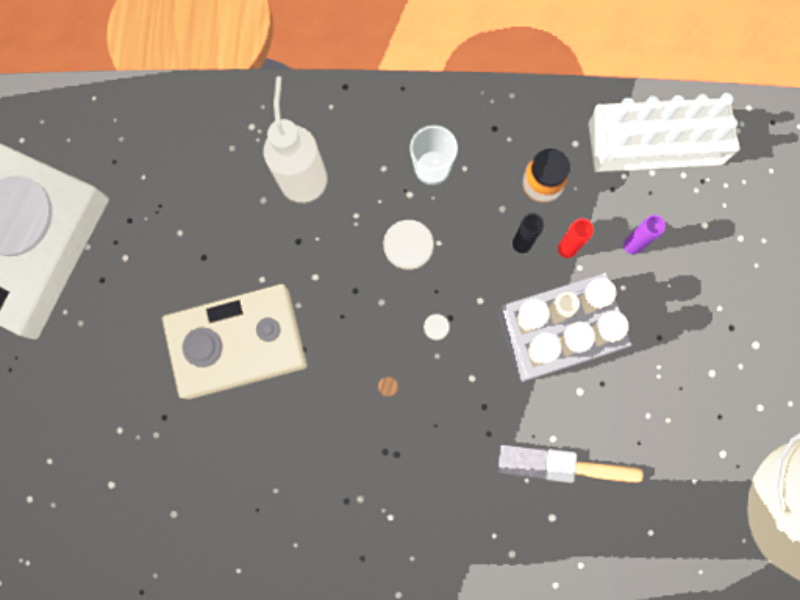

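View pics/scene1.png

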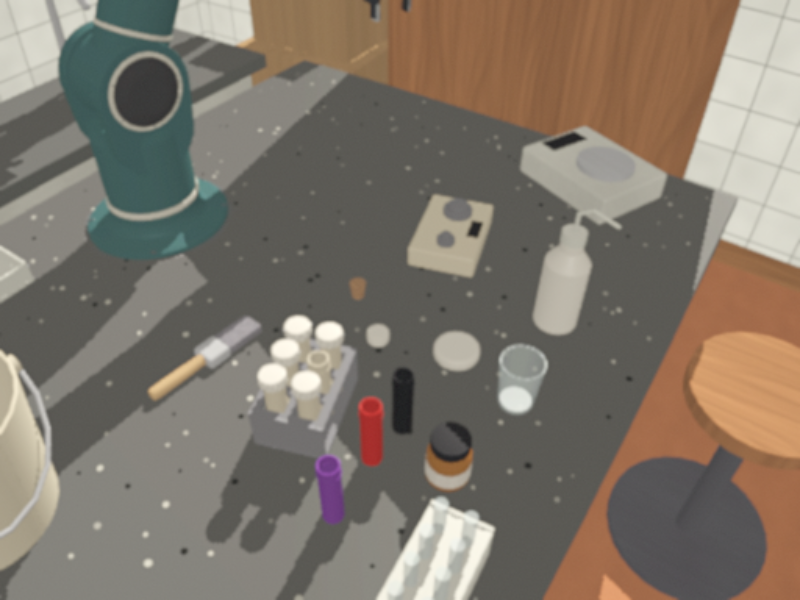

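The top view (800 px wide) shows the open tube at about (567,303), the middle of the rack's far row. The loose cap is at (436,327) and the large button at (202,347). The black, red and purple tubes are decoys. The scene view shows the same layout, with the open tube at (318,360). The detections at (0.570,-0.197), (0.547,-0.031) and (0.505,0.293) fit this.

move_arm([
  {"slide": [18, -34, 0], "yaw": 0},
  {"slide": [18, -34, 0], "yaw": 0},
  {"slide": [18, -34, 0], "yaw": 0},
  {"slide": [18, -34, 0], "yaw": 0},
  {"slide": [18, -34, 0], "yaw": 0},
  {"slide": [18, -34, 0], "yaw": 0},
  {"slide": [18, -34, 0], "yaw": 0},
  {"slide": [18, -34, 0], "yaw": 0},
  {"slide": [18, -34, 0], "yaw": 0},
  {"slide": [18, -34, 0], "yaw": 0},
], jaw=0)

```text
clock: 1.73
ee_pos: [0.3204, 0.2674, 0.2502]
eef_rot: [3.141, 0.0, 2.916]
contact_force: [1.6, 0.6, -0.1]
width: 0.0002
finger_force: 0.0
```

move_arm([
  {"slide": [18, -34, 0], "yaw": 0},
  {"slide": [18, -34, 0], "yaw": 0},
  {"slide": [18, -34, 0], "yaw": 0},
  {"slide": [18, -34, 0], "yaw": 0},
  {"slide": [18, -34, 0], "yaw": 0},
  {"slide": [18, -34, 0], "yaw": 0},
  {"slide": [18, -34, 0], "yaw": 0},
  {"slide": [18, -34, 0], "yaw": 0},
  {"slide": [18, -34, 0], "yaw": 0},
  {"slide": [0, 0, 0], "yaw": 0},
])

```text
clock: 2.57
ee_pos: [0.4839, -0.043, 0.2504]
eef_rot: [-3.14, 0.002, 2.909]
contact_force: [-1.1, -0.7, -0.5]
width: -0.0002
finger_force: 0.0
```

```bash
cat >> h.py <<'E'
from scipy.spatial.transform import Rotation as Ro
def wrist(name):
    o=ctrl.get_obs(); f=cams.grab_frame("wrist"); T=np.eye(4)
    T[:3,:3]=Ro.from_euler("xyz",o["eef_rot"]).as_matrix(); T[:3,3]=o["ee_pos"]
    M=np.linalg.inv(T@f["tool_from_camera"]); f["R"]=M[:3,:3]; f["t"]=M[:3,3]
    cv2.imwrite(f"pics/{name}.png",f["img"][:,:,::-1])
    print(o["clock"],o["ee_pos"],o["eef_rot"])
    for t in ["open_mouth","cap_top","log_top"]:
        print(t,[(round(r["p"],2),np.round(world(f,r["at"]),4).tolist()) for r in cams.tip_of(t,"wrist")][:5])
    for t,z in [("cap",.017),("log_top",.062)]:
        for r in cams.cut_out(t,"wrist")[:2]:
            (u,v),rad=cv2.minEnclosingCircle(np.argwhere(r["mask"])[:,::-1].astype(np.float32)); print(t,"mask",round(r["p"],2),u,v,rad,np.round(pix2w(f,u,v,z),4))
    return f
E
python3 -c "
from h import *
wrist('w1')"
```

```text
2.5667 [ 0.48386738 -0.04304295  0.25040839] [-3.13972719e+00  2.28560298e-03  2.90943046e+00]
open_mouth [(0.83, [0.5651, -0.2012, 0.1153]), (0.52, [0.5491, -0.0345, 0.0022])]
cap_top [(0.93, [0.5443, -0.0357, 0.0186]), (0.73, [0.5441, -0.2558, 0.0064]), (0.38, [0.545, -0.2065, -0.0])]
log_top []
cap mask 0.62 279.0789489746094 212.1052703857422 15.6867094039917 [ 0.5472 -0.0304  0.017 ]
```

View pics/w1.png

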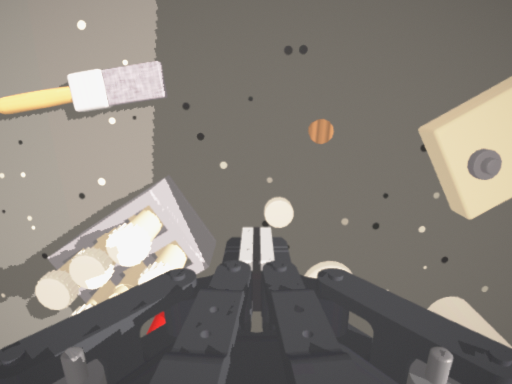

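The wrist view shows the cap at (279,212) and the rack at lower left, which matches the estimates. Next I move above the mouth.

move_arm([
  {"slide": [17, -31, 0], "yaw": 0},
  {"slide": [17, -31, 0], "yaw": 0},
  {"slide": [17, -31, 0], "yaw": 0},
  {"slide": [17, -31, 0], "yaw": 0},
  {"slide": [17, -31, 0], "yaw": 0},
  {"slide": [0, 0, -20], "yaw": 0},
  {"slide": [0, 0, -20], "yaw": 0},
  {"slide": [0, 0, 0], "yaw": 0},
])

```text
clock: 3.53
ee_pos: [0.5657, -0.1906, 0.2067]
eef_rot: [3.142, -0.005, 2.917]
contact_force: [0.1, -0.0, -0.7]
width: -0.0
finger_force: 0.0
```

Run:
```python
from h import *
print(ctrl.get_obs()["ee_pos"])
f=cams.grab_frame("top"); i0=cv2.imread("pics/top1.png")[250:400,480:680]
print([np.round(pix2w(f,u/1.5625,v/1.5625,.118),4) for u,v in [(567,303),(567,305)]], [(round(r["p"],2),np.round(world(f,r["at"]),3).tolist()) for r in cams.tip_of("open_mouth","top")][:5])
g=cams.grab_frame("scene"); c=g["img"][180:310,140:270,::-1]
cv2.imwrite("pics/b.png",np.hstack([cv2.resize(i0,(480,360)),cv2.resize(c,(320,360))]))
```

```text
[ 0.56567291 -0.19062585  0.20667326]
[array([ 0.5687, -0.1953,  0.118 ]), array([ 0.5661, -0.1953,  0.118 ])] []
```

View pics/b.png

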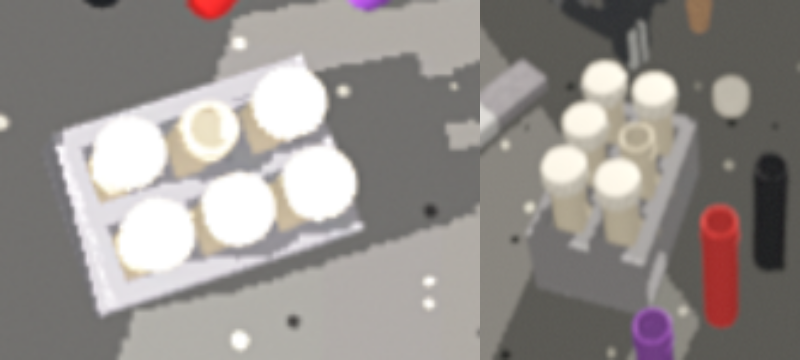

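The crops show the open mouth at (567,305) in the 800 px top picture, or about (0.567,-0.196). The fingertips sit above and behind it in the scene view. I go down and hold there for over 2 s.

move_arm([
  {"slide": [1, -3, 0], "yaw": 0},
  {"slide": [1, -3, 0], "yaw": 0},
  {"slide": [0, 0, -15], "yaw": 0},
  {"slide": [0, 0, -15], "yaw": 0},
  {"slide": [0, 0, -10], "yaw": 0},
  {"slide": [0, 0, 0], "yaw": 0},
  {"slide": [0, 0, 0], "yaw": 0},
  {"slide": [0, 0, 0], "yaw": 0},
])

```text
clock: 4.35
ee_pos: [0.5693, -0.1982, 0.1709]
eef_rot: [-3.141, 0.001, 2.916]
contact_force: [0.3, -0.6, 0.3]
width: 0.0003
finger_force: 0.0
```

Run:
```python
from h import *
o=ctrl.get_obs();print(o["ee_pos"],o["eef_rot"],o["dq"].round(3) if hasattr(o["dq"],"round") else o["dq"])
g=cams.grab_frame("scene"); print([(round(r["p"],2),np.round(world(g,r["at"]),3).tolist()) for r in cams.tip_of("open_mouth","scene")][:5])
im=g["img"][:,:,::-1].copy()
for p in [(.568,-.197,.118),np.array(o["ee_pos"])-[0,0,.019]]:
    q=cv2.projectPoints(np.array([p],float),cv2.Rodrigues(g["R"])[0],g["t"],g["camera_matrix"],np.array([g["k1"],0,0,0]))[0].ravel(); print(q)
    cv2.circle(im,(int(round(q[0])),int(round(q[1]))),0,(0,0,255),-1)
cv2.imwrite("pics/c.png",cv2.resize(im[180:290,150:260],(600,600),interpolation=cv2.INTER_NEAREST))
```

```text
[ 0.56930569 -0.19815757  0.17089336] [-3.14146492e+00  1.07622188e-03  2.91565728e+00] [-0.    -0.004 -0.     0.     0.    -0.004  0.002]
[(0.63, [0.68, -0.315, 0.112]), (0.62, [0.574, -0.195, 0.117]), (0.61, [0.676, -0.158, 0.111]), (0.55, [0.674, -0.218, 0.111]), (0.51, [0.674, 0.016, 0.002])]
[202.63774526 228.50220628]
[201.6158941  217.72001309]
```

View pics/c.png

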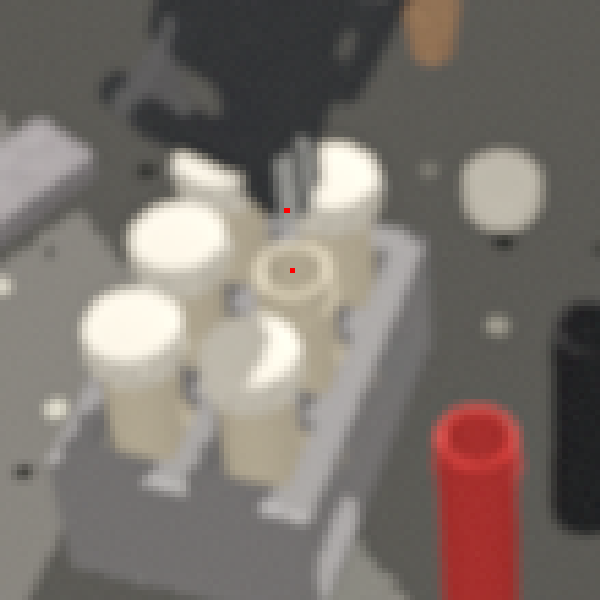

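The enlarged scene view shows the mouth centred on the predicted dot (293,270), with the fingertips directly above it at (287,210), about 34 mm up. I lower 4 mm and hold.

move_arm([
  {"slide": [0, 0, -4], "yaw": 0},
  {"slide": [0, 0, 0], "yaw": 0},
  {"slide": [0, 0, 0], "yaw": 0},
  {"slide": [0, 0, 0], "yaw": 0},
  {"slide": [0, 0, 0], "yaw": 0},
  {"slide": [0, 0, 0], "yaw": 0},
  {"slide": [0, 0, 0], "yaw": 0},
  {"slide": [0, 0, 0], "yaw": 0},
  {"slide": [0, 0, 0], "yaw": 0},
  {"slide": [0, 0, 0], "yaw": 0},
])

```text
clock: 5.28
ee_pos: [0.5689, -0.1979, 0.166]
eef_rot: [-3.142, 0.0, 2.916]
contact_force: [-0.3, 0.6, 0.2]
width: -0.0001
finger_force: 0.0
```

move_arm([
  {"slide": [0, 0, 0], "yaw": 0},
  {"slide": [0, 0, 0], "yaw": 0},
  {"slide": [0, 0, 0], "yaw": 0},
  {"slide": [0, 0, 0], "yaw": 0},
  {"slide": [0, 0, 0], "yaw": 0},
  {"slide": [0, 0, 0], "yaw": 0},
  {"slide": [0, 0, 0], "yaw": 0},
  {"slide": [0, 0, 0], "yaw": 0},
  {"slide": [0, 0, 0], "yaw": 0},
  {"slide": [0, 0, 0], "yaw": 0},
])

```text
clock: 6.12
ee_pos: [0.5689, -0.1979, 0.1659]
eef_rot: [-3.141, 0.0, 2.916]
contact_force: [-0.1, 0.1, 0.5]
width: 0.0002
finger_force: 0.0
```

move_arm([
  {"slide": [0, 0, 0], "yaw": 0},
  {"slide": [0, 0, 0], "yaw": 0},
  {"slide": [0, 0, 0], "yaw": 0},
  {"slide": [0, 0, 0], "yaw": 0},
  {"slide": [0, 0, 0], "yaw": 0},
  {"slide": [0, 0, 0], "yaw": 0},
  {"slide": [0, 0, 0], "yaw": 0},
  {"slide": [0, 0, 0], "yaw": 0},
  {"slide": [0, 0, 0], "yaw": 0},
  {"slide": [0, 0, 0], "yaw": 0},
])

```text
clock: 6.95
ee_pos: [0.5689, -0.1979, 0.166]
eef_rot: [-3.142, 0.0, 2.916]
contact_force: [-0.5, -0.2, -0.9]
width: 0.0001
finger_force: 0.0
```

move_arm([
  {"slide": [0, 0, 27], "yaw": 0},
  {"slide": [0, 0, 27], "yaw": 0},
  {"slide": [-4, 33, 0], "yaw": 0},
  {"slide": [-4, 33, 0], "yaw": 0},
  {"slide": [-4, 33, 0], "yaw": 0},
  {"slide": [-5, 34, 0], "yaw": 0},
  {"slide": [-5, 34, 0], "yaw": 0},
  {"slide": [0, 0, -30], "yaw": 0},
  {"slide": [0, 0, -30], "yaw": 0},
  {"slide": [0, 0, 0], "yaw": 0},
])

```text
clock: 7.78
ee_pos: [0.5446, -0.0299, 0.1559]
eef_rot: [-3.14, -0.006, 2.917]
contact_force: [-1.5, 0.4, -1.6]
width: -0.0
finger_force: 0.0
```

Run:
```python
from h import *
wrist('w2')
g=cams.grab_frame("scene")
for r in cams.cut_out("cap","scene")[:1]: print(np.argwhere(r["mask"]).mean(0))
print([(round(r["p"],2),np.round(world(g,r["at"]),3).tolist()) for r in cams.tip_of("cap_top","scene")][:3])
```

```text
7.7833 [ 0.54463797 -0.02991221  0.15592237] [-3.13976603 -0.00552085  2.91731104]
open_mouth []
cap_top [(0.96, [0.5456, -0.0363, 0.0136])]
log_top []
cap mask 0.76 256.23529052734375 189.0 20.673954010009766 [ 0.5476 -0.031   0.017 ]
[214.89506173 241.35802469]
[(0.43, [0.549, -0.029, 0.021])]
```

move_arm([
  {"slide": [0, 0, -25], "yaw": 0},
  {"slide": [0, 0, -25], "yaw": 0},
  {"slide": [0, 0, -20], "yaw": 0},
  {"slide": [0, 0, -14], "yaw": 0},
  {"slide": [0, 0, -8], "yaw": 0},
  {"slide": [0, 0, 0], "yaw": 0},
  {"slide": [0, 0, 0], "yaw": 0},
  {"slide": [0, 0, 0], "yaw": 0},
])

```text
clock: 8.9
ee_pos: [0.5475, -0.0309, 0.069]
eef_rot: [3.141, 0.001, 2.916]
contact_force: [0.3, -0.4, -0.1]
width: 0.0003
finger_force: 0.0
```

```bash
python3 -c "
from h import *
f=wrist('w3')
g=cams.grab_frame('scene')
cv2.imwrite('pics/d.png',np.hstack([cv2.resize(f['img'],(480,360)),cv2.resize(g['img'][150:260,190:290],(320,360))])[:,:,::-1])"
```

```text
8.9 [ 0.54752617 -0.03094118  0.06899804] [3.14125242e+00 1.35019401e-03 2.91568229e+00]
open_mouth []
cap_top [(0.82, [0.5472, -0.0341, 0.0177])]
log_top []
cap mask 0.88 256.82513427734375 217.9185791015625 30.42293357849121 [ 0.5459 -0.0303  0.017 ]
```

View pics/d.png

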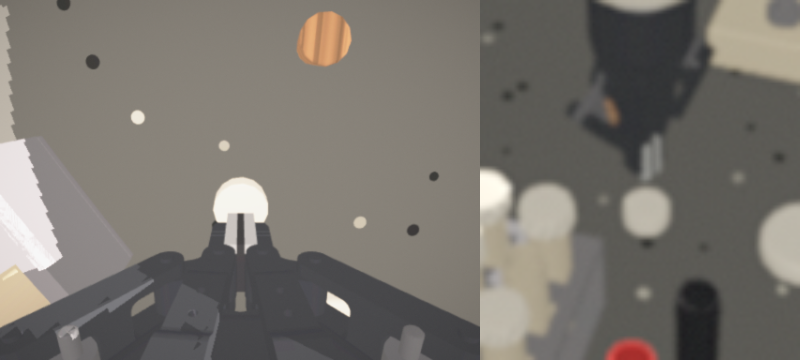

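The fingertips at (650,175) in the right half are straight above the cap at (646,210), and the wrist view at left shows the cap (241,200) under the tips. I lower 2 mm and hold.

move_arm([
  {"slide": [0, 0, -2], "yaw": 0},
  {"slide": [0, 0, 0], "yaw": 0},
  {"slide": [0, 0, 0], "yaw": 0},
  {"slide": [0, 0, 0], "yaw": 0},
  {"slide": [0, 0, 0], "yaw": 0},
  {"slide": [0, 0, 0], "yaw": 0},
  {"slide": [0, 0, 0], "yaw": 0},
  {"slide": [0, 0, 0], "yaw": 0},
  {"slide": [0, 0, 0], "yaw": 0},
  {"slide": [0, 0, 0], "yaw": 0},
])

```text
clock: 10.08
ee_pos: [0.5469, -0.0308, 0.066]
eef_rot: [-3.142, 0.0, 2.916]
contact_force: [-0.2, 0.8, -0.2]
width: -0.0003
finger_force: 0.0
```

move_arm([
  {"slide": [0, 0, 0], "yaw": 0},
  {"slide": [0, 0, 0], "yaw": 0},
  {"slide": [0, 0, 0], "yaw": 0},
  {"slide": [0, 0, 0], "yaw": 0},
  {"slide": [0, 0, 0], "yaw": 0},
  {"slide": [0, 0, 0], "yaw": 0},
  {"slide": [0, 0, 0], "yaw": 0},
  {"slide": [0, 0, 0], "yaw": 0},
  {"slide": [0, 0, 0], "yaw": 0},
  {"slide": [0, 0, 0], "yaw": 0},
])

```text
clock: 10.92
ee_pos: [0.5469, -0.0309, 0.066]
eef_rot: [-3.141, 0.0, 2.916]
contact_force: [0.5, 0.5, 0.0]
width: -0.0
finger_force: 0.0
```

move_arm([
  {"slide": [0, 0, 0], "yaw": 0},
  {"slide": [0, 0, 0], "yaw": 0},
  {"slide": [0, 0, 0], "yaw": 0},
  {"slide": [0, 0, 0], "yaw": 0},
  {"slide": [0, 0, 0], "yaw": 0},
  {"slide": [0, 0, 0], "yaw": 0},
  {"slide": [0, 0, 0], "yaw": 0},
  {"slide": [0, 0, 0], "yaw": 0},
  {"slide": [0, 0, 0], "yaw": 0},
  {"slide": [0, 0, 0], "yaw": 0},
])

```text
clock: 11.75
ee_pos: [0.5469, -0.0309, 0.0659]
eef_rot: [-3.141, -0.0, 2.916]
contact_force: [0.4, 0.9, 0.3]
width: 0.0002
finger_force: 0.0
```

move_arm([
  {"slide": [0, 0, 35], "yaw": 0},
  {"slide": [0, 0, 35], "yaw": 0},
  {"slide": [0, 0, 20], "yaw": 0},
  {"slide": [-5, 36, 0], "yaw": 0},
  {"slide": [-5, 36, 0], "yaw": 0},
  {"slide": [-5, 36, 0], "yaw": 0},
  {"slide": [-5, 36, 0], "yaw": 0},
  {"slide": [-5, 36, 0], "yaw": 0},
  {"slide": [-5, 36, 0], "yaw": 0},
  {"slide": [-5, 36, 0], "yaw": 0},
])

```text
clock: 12.58
ee_pos: [0.5114, 0.2229, 0.1561]
eef_rot: [3.141, 0.0, 2.916]
contact_force: [0.4, -0.0, -0.1]
width: 0.0001
finger_force: 0.0
```

move_arm([
  {"slide": [-4, 36, 0], "yaw": 0},
  {"slide": [-3, 36, 0], "yaw": 0},
  {"slide": [0, 0, 0], "yaw": 0},
  {"slide": [0, 0, 0], "yaw": 0},
])

```text
clock: 12.92
ee_pos: [0.5041, 0.2953, 0.1556]
eef_rot: [-3.141, -0.0, 2.919]
contact_force: [0.2, -1.6, -0.9]
width: 0.0004
finger_force: 0.0
```

```bash
python3 -c "
from h import *
f=wrist('w4')
"
```

```text
12.9167 [0.50414622 0.29527085 0.15561463] [-3.14147506e+00 -2.64005699e-04  2.91947008e+00]
open_mouth []
cap_top []
log_top [(0.77, [0.5058, 0.2945, 0.0631])]
cap mask 0.38 211.57395935058594 210.8270721435547 127.58714294433594 [0.5186 0.2515 0.017 ]
log_top mask 0.91 253.58871459960938 202.9025421142578 27.279003143310547 [0.5057 0.2928 0.062 ]
```

View pics/w4.png

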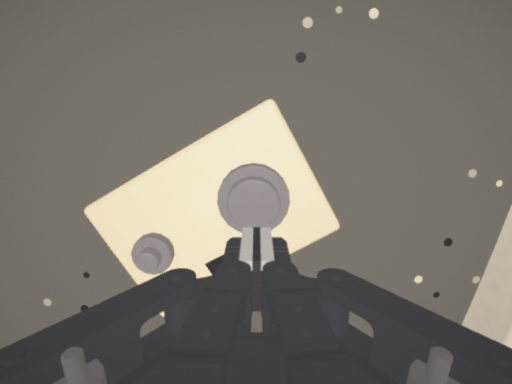

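The wrist view shows the large button with its collar at (254,200) and the small one well clear at (152,253). I press straight down at (0.505,0.293).

move_arm([
  {"slide": [1, -2, -20], "yaw": 0},
  {"slide": [0, 0, -20], "yaw": 0},
  {"slide": [0, 0, -15], "yaw": 0},
  {"slide": [0, 0, -10], "yaw": 0},
  {"slide": [0, 0, -5], "yaw": 0},
  {"slide": [0, 0, -3], "yaw": 0},
  {"slide": [0, 0, -2], "yaw": 0},
  {"slide": [0, 0, -2], "yaw": 0},
  {"slide": [0, 0, 0], "yaw": 0},
])

```text
clock: 13.97
ee_pos: [0.5063, 0.2912, 0.0794]
eef_rot: [3.141, 0.001, 2.916]
contact_force: [0.3, -1.8, 2.1]
width: 0.0001
finger_force: 1.1
```

move_arm([
  {"slide": [0, 0, -2], "yaw": 0},
  {"slide": [0, 0, -2], "yaw": 0},
  {"slide": [0, 0, 0], "yaw": 0},
  {"slide": [0, 0, 0], "yaw": 0},
])

```text
clock: 14.3
ee_pos: [0.5063, 0.2912, 0.0752]
eef_rot: [3.141, 0.001, 2.916]
contact_force: [2.5, -1.9, 5.0]
width: 0.0003
finger_force: 2.3
```

move_arm([
  {"slide": [0, 0, -1], "yaw": 0},
  {"slide": [0, 0, -1], "yaw": 0},
  {"slide": [0, 0, 0], "yaw": 0},
  {"slide": [0, 0, 0], "yaw": 0},
])

```text
clock: 14.63
ee_pos: [0.5064, 0.2913, 0.0744]
eef_rot: [3.14, 0.001, 2.916]
contact_force: [-6.8, -4.4, 27.6]
width: -0.0002
finger_force: 14.0
```

The force jumped to 27.6 N, so the button has reached its stop. I release and retreat.

move_arm([
  {"slide": [0, 0, 3], "yaw": 0},
  {"slide": [0, 0, 5], "yaw": 0},
  {"slide": [0, 0, 20], "yaw": 0},
  {"slide": [0, 0, 30], "yaw": 0},
  {"slide": [0, 0, 35], "yaw": 0},
  {"slide": [0, 0, 30], "yaw": 0},
  {"slide": [0, 0, 0], "yaw": 0},
  {"slide": [0, 0, 0], "yaw": 0},
  {"slide": [0, 0, 0], "yaw": 0},
  {"slide": [0, 0, 0], "yaw": 0},
])

```text
clock: 15.47
ee_pos: [0.5053, 0.2909, 0.1948]
eef_rot: [-3.14, -0.001, 2.916]
contact_force: [0.2, -0.6, -0.1]
width: 0.0001
finger_force: 0.0
```

```bash
python3 -c "
from h import *
o=ctrl.get_obs();print(o['ee_pos'],o['contact_force']);print(ctrl.finish_job())"
```

```text
[0.50525568 0.29094349 0.19483483] [ 0.15203603 -0.64679556 -0.11077388]
the job is handed in; nothing more can be done
None
```

The job is handed in at about 15.5 s, no verdict returned: I pointed at the open tube and then its cap for over 2 s each, pressed the large button to its stop and let go, touching nothing else that I could see.

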